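Fold down the drying rack's short row

TASK

Make room for a big pot in the drying rack: run the closed fingertips along its row of short folding wire hoops, from the end they lean away from towards the end they lean to, so that all five fold well down one after the other, each lying low towards the next. Stroke them gently, without gripping, lifting or shoving the rack, and leave the mug, the bread board and everything else where they stand.

Things in the scene. Friction and masses are not known exactly. Their poses are not given: they have to be found in the camera images.
- rack: Dark green plastic drying rack, 340 (x) by 280 mm, loose on rubber feet, about 1.5 kg; rim 10 mm thick, 30 mm high; floor 15 mm above the work surface. Origin: centre of its underside. Its x axis runs along both rows of wire hoops, z up. Seen looking the way the short hoops lean and fold (rack +x), the tall row is on the left (+y), the short row on the right.
- row_first (a point): Middle of the first short hoop's pivot: rack x = -92, y = -55 mm, 20 mm above the work surface. The short row is five white coated wire hoops, each closed by three inner bars, 60 mm wide (along y), 47 mm long, pivots 46 mm apart; all start leaning 0.15 to 0.4 rad from this end towards row_last and fold only that way. 70 mm of free floor lies between this pivot and the end rim.
- row_last (a point): Middle of the fifth and last short hoop's pivot: rack x = +92, y = -55 mm, 20 mm above the work surface. 70 mm from here to the end rim.
- tall_row (a point): Middle of the tall row's foot: rack x = -40, y = +80 mm, on the rack floor. Eleven fixed upright white wire hoops, 60 mm wide, 18 mm apart along rack x, tops 92 mm above the work surface; not to be folded.
- tine0 (a joint): Fold angle (rad) of short hoop 0 (pivot at rack x = -92 mm): 0 upright, 1.25 fully down at its stop (its top about 37 mm above the work surface at its free end), just short of the next hoop's foot. Stiff pivot: stays where it is left, about 1 N at the free end turns it; folded counts from 0.9.
- tine1 (a joint): Fold angle (rad) of short hoop 1 (pivot at rack x = -46 mm): 0 upright, 1.25 fully down at its stop (its top about 37 mm above the work surface at its free end), just short of the next hoop's foot. Stiff pivot: stays where it is left, about 1 N at the free end turns it; folded counts from 0.9.
- tine2 (a joint): Fold angle (rad) of short hoop 2 (pivot at rack x = 0 mm): 0 upright, 1.25 fully down at its stop (its top about 37 mm above the work surface at its free end), just short of the next hoop's foot. Stiff pivot: stays where it is left, about 1 N at the free end turns it; folded counts from 0.9.
- tine3 (a joint): Fold angle (rad) of short hoop 3 (pivot at rack x = 46 mm): 0 upright, 1.25 fully down at its stop (its top about 37 mm above the work surface at its free end), just short of the next hoop's foot. Stiff pivot: stays where it is left, about 1 N at the free end turns it; folded counts from 0.9.
- tine4 (a joint): Fold angle (rad) of short hoop 4 (pivot at rack x = 92 mm): 0 upright, 1.25 fully down at its stop (its top about 37 mm above the work surface at its free end), just short of the next hoop's foot. Stiff pivot: stays where it is left, about 1 N at the free end turns it; folded counts from 0.9.
- board: Small wooden bread board, 10 x 100 x 150 mm, standing upright in the tall row, loose. Origin: centre of its lower edge.
- mug: White mug, 68 mm across, 72 mm high, standing on the rack floor beyond the end of the tall row, loose. Origin: centre of its underside; handle towards its +y.
- soap: Green washing-up bottle, 60 mm across, 185 mm high, loose. Origin: centre of its underside.
- pump: Beige soap dispenser with a black pump, 62 mm across, 183 mm high, loose. Origin: centre of its underside.
- jar: Clear jar with a steel lid, 68 mm across, 100 mm high, loose. Origin: centre of its underside.
- cup: White cup, 76 mm across, 85 mm high, loose, to the right of the rack. Origin: centre of its underside.
- brush: Wooden washing-up brush lying along its x axis to the right of the rack, loose. Origin: centre of its underside.

How it is judged (in metres and radians):
On the way, in this order (a step that is already met when the one before it is completed fails the run):
1. the first short hoop is folded down (value of joint tine0 above 0.9 rad), for 0.02 s.
2. the second short hoop is folded down (value of joint tine1 above 0.9 rad), for 0.02 s.
3. the third short hoop is folded down (value of joint tine2 above 0.9 rad), for 0.02 s.
4. the fourth short hoop is folded down (value of joint tine3 above 0.9 rad), for 0.02 s.
5. the fifth short hoop is folded down (value of joint tine4 above 0.9 rad), for 0.02 s.
At the end, for the whole second after the job is handed in: All five short hoops are folded beyond 0.9 rad, the rack stands flat and at rest within 25 mm of where it was, the board and the mug within 35 mm and all other loose things within 20 mm of where they were (value of joint each of tine0, tine1, tine2, tine3, tine4 above 0.9 rad and distance of rack from where it was at the start of the episode below 0.025 m and angle between rack's own z axis and vertical below 0.05 rad and linear speed of rack below 0.02 m/s and distance of each of board, mug from where it was at the start of the episode below 0.035 m and distance of each of soap, pump, jar, cup, brush from where it was at the start of the episode below 0.02 m); the robot touches nothing.
It fails at once if the rack is shoved more than 25 mm (distance of rack from where it was at the start of the episode above 0.025 m or distance of any of row_first, row_last from where it was at the start of the episode above 0.03 m).
It fails at once if the rack is lifted or tipped (height (world z) of rack above 0.01 m or angle between rack's own z axis and vertical above 0.1 rad).
It fails at once if the fingers press on or grip the rack or its hoops with more than 20 N (contact force between the fingers and rack above 20 N).
It fails at once if the board or the mug is moved more than 35 mm, or another loose thing more than 20 mm (distance of any of board, mug from where it was at the start of the episode above 0.035 m or distance of any of soap, pump, jar, cup, brush from where it was at the start of the episode above 0.02 m).
It also fails if it takes over 43 s, if anything falls off the work surface, if the arm or the gripper's body presses on something with over 40 N, if the wrist force passes 120 N, or if a joint passes its speed limit or range.

ROBOT

A 7-joint arm with a two-finger parallel gripper is mounted at the origin on the work surface. World frame = base frame: x ahead of the robot, y to its left, z up, the work surface at z = 0. Lengths are in mm, angles in rad, forces in N, time in s.
With the tool pointing down it reaches from about 425 to 925 mm from the base axis. Payload 6.8 kg.
Tool frame: the origin (TCP) lies at the very end of the fingers, on their centre line; the grasp point (between the pads) lies 19 mm behind it; z points along the fingers, y is the line along which they close (so a half turn about z gives the same grasp; the last joint's range is limited). The gripper opens to 88 mm and grips with 3 to 60 N. Pads are 20 mm wide; open, the fingers measure 115 mm over their backs; the gripper's body (75 mm by 178 mm) begins 61 mm behind the grasp point.
Start: joints at [-1.443, 0.477, 0.022, 1.555, -0.011, 1.109, -0.083], TCP at [157.689, 656.34, 222.664] pointing down, gripper open.
Joint ranges: [-2.96, 2.96], [-0.34, 2.1], [-1.41, 1.46], [0.24, 2.44], [-1.37, 4.51], [0.17, 1.92], [-2.96, 2.96]. Speed limits (rad/s): [2.39, 2.39, 3.14, 3.14, 3.14, 3.14, 3.14].

INTERFACE

Orientations are given as a 3x3 rotation matrix whose columns are the frame's x, y, z axes.
In Python, from bench import ctrl gives the robot as it stands.
- The arm moves only by the shell command python3 -m inch 'ROWS' [FORCE]. ROWS is JSON, a list of rows, each an object of numbers: "hand": the closure, from -1 (fully open) to 1 (shut); "x", "y", "z": the shift along the tool's x, y, z scaled (see below); "roll": the turn about the tool's z scaled (see below). A call has 1 to 20 rows; each row shifts and turns the commanded pose from where the row before left it, along the tool's axes as they then stand; what a row does not reach is not made up. The controller multiplies each number of a shift by 40 mm and each number of a turn by 6 degrees. A row lasts 1/12 s, in which the tool goes at most 41.7 mm and 7.16 degrees, less where a joint would pass 70% of its speed; a pose out of reach is approached as far as the arm can. A call with a number of a shift or a turn outside -1 to 1 is refused whole. A call with a gripper value outside its range is refused whole. The fingers move at their own pace and stop on an object; FORCE is the grip in N (left out, the last holds). Time passes only in rows, so rows that do not move let the fingers close. It gives the time, the measured TCP pose, the force, the opening and the grip force at its end, in the units of the state.
- ctrl.get_obs(): the state, without advancing time (a new reading comes with each control period).
- ctrl.capture(name): name is "scene" or "side" or "wrist"; returns (picture, depth): 480x640x3 uint8, blue, green, red; 480x640 float32, mm along the optical axis (not along the pixel's ray), 0 where there is no reading.
- ctrl.calibration(name): a dict with "K" (3x3 intrinsics, pixels), "distortion" ([k1, k2, p1, p2, k3] as OpenCV has them; the pictures are not rectified), "position" and "orientation" of the camera in the world; the wrist camera has in their place "T_tool_cam" (4x4, takes a point from camera to tool coordinates, whose origin is the TCP and whose axes are the flange's). Camera axes: x right, y down, z forward; pixel columns grow to the right and rows downward; lengths in mm; the calibration is good to about 2 mm. A picture is of the moment at which its call begins: read the wrist's pose just before it. calibration takes no time and is no camera call.
- ctrl.job_done(): hands the job in; it is judged then, once.
The state is a dict: "t": time; "joint_positions": joint angles; "qd": joint speeds; "tau": joint torques, N m; "tcp_pos": TCP position; "orientation": TCP orientation; "wrist_force": force on the tool from outside, world axes, zero at the start; "wrist_torque": the same for the moment, N m; "grip_width": finger opening in mm; "gripper_force": force on a finger pad.
Only numpy, scipy, OpenCV 4.12 (cv2) and the standard library are available. Lean on these libraries where they do the work, as an engineer would, in place of code of your own. Each camera call takes 0.05 s, during which the arm holds its last target. There are 200 camera calls.

## Working session

There is one attempt and no reset: what is moved stays moved. The work goes in short steps, Python scripts to look and compute and a shell command to move; the robot and the scene stay as the last step left them, time stands still between calls to the robot, and variables do not carry over. Pictures are saved under pics/ and viewed, at most 10 in all, crops included, and the job is handed in when it is done.

```bash
mkdir -p pics; ls; python3 - <<'E'
from bench import ctrl
import cv2,numpy as np
o=ctrl.get_obs()
print(o['t'],o['tcp_pos'],np.round(o['orientation'],3).tolist(),o['grip_width'])
for n in ['scene','side']:
    p,d=ctrl.capture(n); cv2.imwrite(f'pics/{n}0.png',p); np.save(f'{n}_d.npy',d)
    c=ctrl.calibration(n); print(n,{k:np.round(v,3).tolist() for k,v in c.items()})
E
```

```text
pics
0.0 [157.56327344 655.72909683 221.69124852] [[-0.972, 0.234, -0.0], [0.234, 0.972, -0.002], [-0.0, -0.002, -1.0]] 87.75581571869516
scene {'K': [[514.574, 0.0, 318.878], [0.0, 514.574, 238.297], [0.0, 0.0, 1.0]], 'distortion': [-0.141, 0.0, 0.0, 0.0, 0.0], 'position': [1136.216, -498.858, 911.18], 'orientation': [[0.674, 0.53, -0.514], [0.738, -0.502, 0.451], [-0.019, -0.684, -0.729]]}
side {'K': [[491.467, 0.0, 318.365], [0.0, 491.467, 241.177], [0.0, 0.0, 1.0]], 'distortion': [-0.061, 0.0, 0.0, 0.0, 0.0], 'position': [65.886, -646.732, 566.699], 'orientation': [[0.826, -0.29, 0.484], [-0.564, -0.441, 0.698], [0.011, -0.849, -0.528]]}
```

View pics/scene0.png

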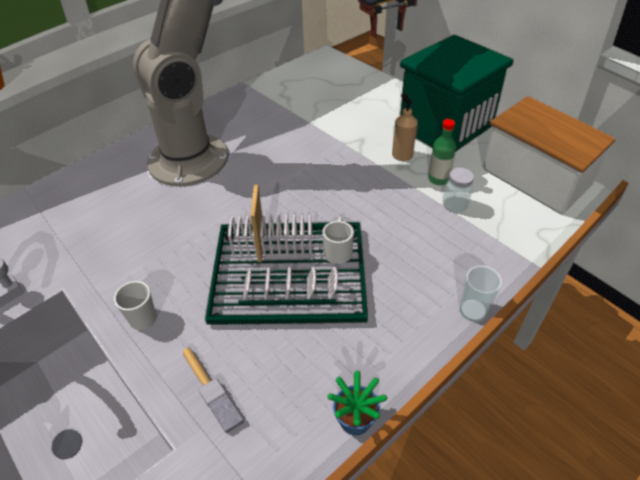

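View pics/side0.png

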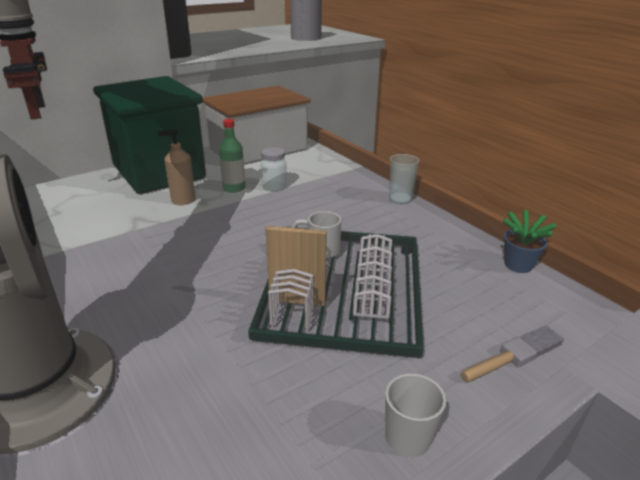

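The scene view shows the rack with corners at about (220,222), (362,222), (367,320) and (207,320). The mug at (338,241) marks rack +x as image right, and the short row runs from (248,285) to (335,280). The side view agrees.

```bash
cat > h.py <<'E'
import numpy as np,cv2
from bench import ctrl
def ray(n,px):
    c=ctrl.calibration(n);K=np.array(c['K'],float);D=np.array(c['distortion'],float)
    u=cv2.undistortPoints(np.array(px,float).reshape(-1,1,2),K,D).reshape(-1,2)
    return np.array(c['position'],float),np.c_[u,np.ones(len(u))]@np.array(c['orientation'],float).T
def plane(n,px,z):
    p,d=ray(n,px); return p+d*((z-p[2])/d[:,2])[:,None]
E
python3 - <<'E'
from h import *
P=[]
for n,box in [('scene',(190,200,390,340)),('side',(235,215,440,365))]:
    im=cv2.imread(f'pics/{n}0.png').astype(int); b,g,r=im[...,0],im[...,1],im[...,2]
    m=((g>r+12)&(g<110)).astype(np.uint8); k=np.zeros_like(m);x0,y0,x1,y1=box;k[y0:y1,x0:x1]=1;m*=k
    m=cv2.morphologyEx(m,cv2.MORPH_CLOSE,np.ones((5,5)))
    c=max(cv2.findContours(m,0,2)[0],key=cv2.contourArea)
    w=plane(n,c.reshape(-1,2),30)[:,:2].astype(np.float32)
    R=cv2.minAreaRect(w); print(n,c.reshape(-1,2).min(0),c.reshape(-1,2).max(0),R)
    print(cv2.boxPoints(R).round(1).tolist())
# image-picked row hoops tops midpoints
print(plane('scene',[(249,270),(335,268)],64).round(1))
E
```

```text
scene [205 222] [367 323] ((535.5396728515625, -67.15910339355469), (338.12066650390625, 288.7216796875), 47.83689498901367)
[[315.1000061035156, -95.5999984741211], [529.0999755859375, -289.3999938964844], [756.0, -38.70000076293945], [542.0, 155.10000610351562]]
side [249 236] [422 349] ((522.1822509765625, -69.440185546875), (333.7818908691406, 273.9779357910156), 48.36397933959961)
[[308.8999938964844, -103.19999694824219], [513.7000122070312, -285.20001220703125], [735.4000244140625, -35.70000076293945], [530.7000122070312, 146.3000030517578]]
[[ 504.5 -146.7   64. ]
 [ 626.9   -8.5   64. ]]
```

```bash
python3 - <<'E'
from h import *
th=np.deg2rad(47.9); ex=np.array([np.cos(th),np.sin(th)]);ey=np.array([-ex[1],ex[0]])
for n,box in [('scene',(190,160,390,340)),('side',(235,210,440,365))]:
    im=cv2.imread(f'pics/{n}0.png').astype(int); b,g,r=im[...,0],im[...,1],im[...,2]
    d=np.load(f'{n}_d.npy'); x0,y0,x1,y1=box
    v,u=np.mgrid[y0:y1,x0:x1]; u=u.ravel();v=v.ravel(); z=d[v,u]
    p,q=ray(n,np.c_[u,v]); w=p+q*z[:,None]; col=im[v,u]
    green=(col[:,1]>col[:,2]+12)&(col[:,1]<110)
    s=green&(w[:,2]>22)&(w[:,2]<38)&(z>0)
    L=w[s][:,:2].astype(np.float32); print(n,s.sum(),cv2.minAreaRect(L), 'x',np.percentile(L@ex,[1,99]),'y',np.percentile(L@ey,[1,99]))
    print(' rim z median',np.median(w[s][:,2]))
    # short hoops: white points above 42mm in the short row band
    t=(w[:,2]>45)&(w[:,2]<90)&(z>0)&(np.abs(w[:,:2]@ey+437+55)<40)&(np.abs(w[:,:2]@ex-305)<160)
    X=w[t]@np.r_[ex,0]; Y=w[t]@np.r_[ey,0]
    h=np.histogram(X,bins=np.arange(170,460,6));print(list(zip(h[1].astype(int).tolist(),h[0].tolist())))
    print(' z max',np.percentile(w[t][:,2],[50,95]),'Y',np.percentile(Y,[2,50,98]))
    for nm,lo in (('high',100),):
        t=(w[:,2]>100)&(z>0)&(np.abs(w[:,:2]@ex-305)<170)
        if t.any(): print(' board x',np.percentile(w[t][:,:2]@ex,[2,50,98]),'y',np.percentile(w[t][:,:2]@ey,[2,98]),'zmax',np.percentile(w[t][:,2],98))
E
```

```text
scene 2182 ((530.5958862304688, -63.2801513671875), (339.4575500488281, 284.78131103515625), 47.788917541503906) x [141.05901699 477.39099765] y [-577.3486604  -300.36291093]
 rim z median 29.143394216911645
[(170, 0), (176, 0), (182, 0), (188, 0), (194, 0), (200, 0), (206, 0), (212, 0), (218, 1), (224, 42), (230, 32), (236, 0), (242, 0), (248, 0), (254, 0), (260, 2), (266, 52), (272, 14), (278, 0), (284, 0), (290, 0), (296, 0), (302, 0), (308, 33), (314, 48), (320, 0), (326, 0), (332, 0), (338, 0), (344, 0), (350, 0), (356, 7), (362, 70), (368, 25), (374, 0), (380, 0), (386, 0), (392, 0), (398, 0), (404, 36), (410, 67), (416, 1), (422, 0), (428, 0), (434, 0), (440, 0), (446, 0), (452, 0)]
 z max [59.68348058 65.99567489] Y [-523.14075875 -498.78330263 -463.6626597 ]
 board x [238.46888782 246.28613923 248.38696836] y [-410.73713364 -313.43785483] zmax 167.23792942401596
side 975 ((526.9403076171875, -66.41751098632812), (337.2511901855469, 275.7571716308594), 47.73820114135742) x [136.58020033 471.21749694] y [-571.40346737 -298.83023575]
 rim z median 27.427730903139263
[(170, 0), (176, 0), (182, 0), (188, 0), (194, 0), (200, 0), (206, 0), (212, 0), (218, 83), (224, 138), (230, 4), (236, 0), (242, 0), (248, 0), (254, 0), (260, 94), (266, 118), (272, 1), (278, 0), (284, 0), (290, 0), (296, 0), (302, 12), (308, 160), (314, 20), (320, 0), (326, 0), (332, 0), (338, 0), (344, 0), (350, 0), (356, 42), (362, 121), (368, 6), (374, 0), (380, 0), (386, 0), (392, 0), (398, 1), (404, 87), (410, 66), (416, 0), (422, 0), (428, 0), (434, 0), (440, 0), (446, 0), (452, 0)]
 z max [54.65199863 61.18284401] Y [-519.78162008 -489.96909181 -460.42812776]
 board x [233.28374458 235.66083025 242.46047672] y [-406.52251501 -310.38550463] zmax 162.63509312866123
```

Rack centre is about x'=306, y'=-437 mm in axes turned by 47.8°, matching the given size, rim height and hoop positions. First I raise, shut the fingers and turn the tool so its y axis lies along the row. That keeps the gripper body clear of the board.

```bash
python3 -m inch '[{"hand":1,"z":-0.3,"roll":0.8},{"hand":1,"z":-0.3,"roll":0.8},{"hand":1,"z":-0.3,"roll":0.8},{"hand":1,"z":-0.3,"roll":0.8},{"hand":1,"z":-0.3,"roll":0.8},{"hand":1,"z":-0.3,"roll":0.8},{"hand":1},{"hand":1},{"hand":1},{"hand":1}]' 10
```

```text
validation failed for argument at $[0]...
```

```bash
python3 -m inch '[{"hand":1,"x":-0.4},{"hand":1,"x":-0.8},{"hand":1,"x":-0.8},{"hand":1,"x":-0.8},{"hand":1,"x":-0.8},{"hand":1,"x":-0.8},{"hand":1,"x":-0.8},{"hand":1,"x":-0.8},{"hand":1,"x":-0.8},{"hand":1,"x":-0.8},{"hand":1,"x":-0.8},{"hand":1,"x":-0.8},{"hand":1,"x":-0.8},{"hand":1,"x":-0.8},{"hand":1,"x":-0.8},{"hand":1,"x":-0.8},{"hand":1,"x":-0.8},{"hand":1,"x":-0.8},{"hand":1,"x":-0.8},{"hand":1,"x":-0.8}]'; python3 -c "
from h import *
o=ctrl.get_obs();a=np.deg2rad(47.8);p=np.array(o['tcp_pos']);R=np.array(o['orientation'])
print(p[0]*np.cos(a)+p[1]*np.sin(a),-p[0]*np.sin(a)+p[1]*np.cos(a),p[2],np.degrees(np.arctan2(R[1,1],R[0,1])))"
```

```text
591.6314670474457 323.8011878920936 221.80277929096746 76.4956936813876validation failed for argument at $[0]...
```

Each row probably needs every key.

```bash
python3 -m inch '[{"hand":1,"x":0,"y":0,"z":-0.3,"roll":0.8},{"hand":1,"x":0,"y":0,"z":-0.3,"roll":0.8},{"hand":1,"x":0,"y":0,"z":-0.3,"roll":0.8},{"hand":1,"x":0,"y":0,"z":-0.3,"roll":0.8},{"hand":1,"x":0,"y":0,"z":-0.3,"roll":0.8},{"hand":1,"x":0,"y":0,"z":-0.3,"roll":0.8},{"hand":1,"x":0,"y":0,"z":0,"roll":0},{"hand":1,"x":0,"y":0,"z":0,"roll":0},{"hand":1,"x":0,"y":0,"z":0,"roll":0}]' 10; cat >> h.py <<'E'
def where():
    o=ctrl.get_obs();a=np.deg2rad(47.8);p=np.array(o['tcp_pos']);R=np.array(o['orientation'])
    print('t',o['t'],'rackaxes',p[0]*np.cos(a)+p[1]*np.sin(a),-p[0]*np.sin(a)+p[1]*np.cos(a),p[2],'yaw',np.degrees(np.arctan2(R[1,1],R[0,1])),'F',np.round(o['wrist_force'],1),'w',o['grip_width'])
E
python3 -c "import h;h.where()"
```

```text
t: 0.85
tcp_pos: [157.5, 655.8, 293.5]
orientation: [[-0.741, 0.671, -0.0], [0.671, 0.741, -0.002], [-0.001, -0.001, -1.0]]
wrist_force: [0.2, 0.3, -0.1]
grip_width: 31.1
gripper_force: 0.0
t 0.85 rackaxes 591.6352270805327 323.86694519633727 293.5164966798756 yaw 47.83473007305138 F [ 0.2  0.3 -0.1] w 31.061561731497633
```

```bash
python3 -m inch '[{"hand":1,"x":-0.4,"y":0,"z":0,"roll":0},{"hand":1,"x":-0.8,"y":0,"z":0,"roll":0},{"hand":1,"x":-0.8,"y":0,"z":0,"roll":0},{"hand":1,"x":-0.8,"y":0,"z":0,"roll":0},{"hand":1,"x":-0.8,"y":0,"z":0,"roll":0},{"hand":1,"x":-0.8,"y":0,"z":0,"roll":0},{"hand":1,"x":-0.8,"y":0,"z":0,"roll":0},{"hand":1,"x":-0.8,"y":0,"z":0,"roll":0},{"hand":1,"x":-0.8,"y":0,"z":0,"roll":0},{"hand":1,"x":-0.8,"y":0,"z":0,"roll":0},{"hand":1,"x":-0.8,"y":0,"z":0,"roll":0},{"hand":1,"x":-0.8,"y":0,"z":0,"roll":0},{"hand":1,"x":-0.8,"y":0,"z":0,"roll":0},{"hand":1,"x":-0.8,"y":0,"z":0,"roll":0},{"hand":1,"x":-0.8,"y":0,"z":0,"roll":0},{"hand":1,"x":-0.8,"y":0,"z":0,"roll":0},{"hand":1,"x":-0.8,"y":0,"z":0,"roll":0},{"hand":1,"x":-0.8,"y":0,"z":0,"roll":0},{"hand":1,"x":-0.8,"y":0,"z":0,"roll":0},{"hand":1,"x":-0.4,"y":0,"z":0,"roll":0}]'; python3 -c "import h;h.where()"
```

```text
t: 2.52
tcp_pos: [609.8, 240.8, 293.9]
orientation: [[-0.736, 0.677, 0.0], [0.677, 0.736, -0.003], [-0.002, -0.002, -1.0]]
wrist_force: [0.0, -0.7, 0.2]
grip_width: 0.6
gripper_force: 0.0
t 2.5167 rackaxes 587.9863865837949 -289.9471971474902 293.8578020602688 yaw 47.426306384536126 F [ 0.  -0.7  0.2] w 0.6473530063425481
```

```bash
python3 -m inch '[{"hand":1,"x":-0.3,"y":-0.65,"z":0,"roll":0},{"hand":1,"x":-0.3,"y":-0.65,"z":0,"roll":0},{"hand":1,"x":-0.3,"y":-0.65,"z":0,"roll":0},{"hand":1,"x":-0.3,"y":-0.65,"z":0,"roll":0},{"hand":1,"x":-0.3,"y":-0.65,"z":0,"roll":0},{"hand":1,"x":-0.3,"y":-0.65,"z":0,"roll":0},{"hand":1,"x":-0.3,"y":-0.65,"z":0,"roll":0},{"hand":1,"x":-0.3,"y":-0.65,"z":0,"roll":0},{"hand":1,"x":-0.3,"y":-0.65,"z":0,"roll":0},{"hand":1,"x":-0.3,"y":-0.65,"z":0,"roll":0},{"hand":1,"x":-0.3,"y":-0.65,"z":0,"roll":0},{"hand":1,"x":-0.3,"y":-0.65,"z":0,"roll":0},{"hand":1,"x":-0.3,"y":-0.65,"z":0,"roll":0},{"hand":1,"x":-0.3,"y":-0.65,"z":0,"roll":0},{"hand":1,"x":-0.3,"y":-0.65,"z":0,"roll":0},{"hand":1,"x":-0.3,"y":-0.65,"z":0,"roll":0},{"hand":1,"x":0,"y":0,"z":0,"roll":0},{"hand":1,"x":0,"y":0,"z":0,"roll":0}]'; python3 -c "import h;h.where()
p,d=h.ctrl.capture('wrist');h.cv2.imwrite('pics/w1.png',p)"
```

```text
t: 4.02
tcp_pos: [467.4, -192.1, 294.1]
orientation: [[-0.737, 0.676, -0.001], [0.676, 0.737, 0.0], [0.001, -0.0, -1.0]]
wrist_force: [0.3, 0.7, -1.1]
grip_width: 0.7
gripper_force: 0.0
t 4.0167 rackaxes 171.6550531010273 -475.24212471810256 294.11065998826365 yaw 47.464110663417244 F [ 0.3  0.7 -1.1] w 0.7256537914749794
```

View pics/w1.png

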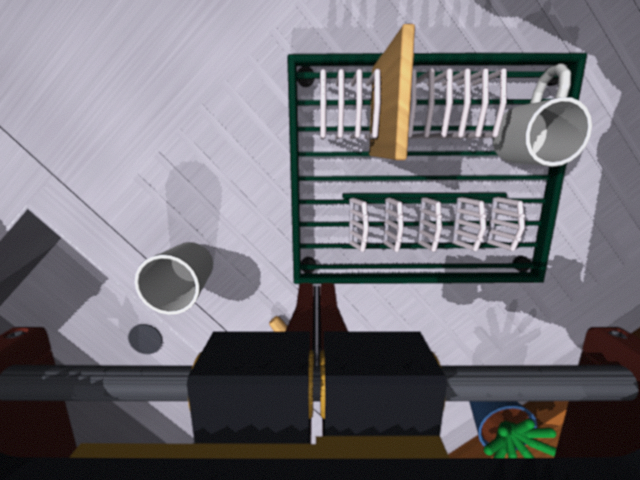

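The wrist view shows the rack from (290,55) to (585,280), with the short hoops from (358,225) to (508,225) leaning right. The fingers are just left of the row, so I descend to about 50 mm.

```bash
python3 -m inch '[{"hand":1,"x":-0.1,"y":0,"z":0.5,"roll":0},{"hand":1,"x":-0.1,"y":0,"z":0.5,"roll":0},{"hand":1,"x":-0.1,"y":0,"z":0.5,"roll":0},{"hand":1,"x":-0.1,"y":0,"z":0.5,"roll":0},{"hand":1,"x":0,"y":0,"z":0.5,"roll":0},{"hand":1,"x":0,"y":0,"z":0.5,"roll":0},{"hand":1,"x":0,"y":0,"z":0.5,"roll":0},{"hand":1,"x":0,"y":0,"z":0.5,"roll":0},{"hand":1,"x":0,"y":0,"z":0.5,"roll":0},{"hand":1,"x":0,"y":0,"z":0.5,"roll":0},{"hand":1,"x":0,"y":0,"z":0.5,"roll":0},{"hand":1,"x":0,"y":0,"z":0.5,"roll":0},{"hand":1,"x":0,"y":0,"z":0.1,"roll":0},{"hand":1,"x":0,"y":0,"z":0,"roll":0},{"hand":1,"x":0,"y":0,"z":0,"roll":0}]'; python3 -c "import h;h.where()
p,d=h.ctrl.capture('side');h.cv2.imwrite('pics/s1.png',h.cv2.resize(p[200:380,220:460],None,fx=3,fy=3))"
```

```text
t: 5.32
tcp_pos: [481.4, -200.1, 51.0]
orientation: [[-0.74, 0.672, -0.0], [0.672, 0.74, 0.0], [0.0, 0.0, -1.0]]
wrist_force: [-0.1, 0.3, 0.2]
grip_width: 0.4
gripper_force: 0.0
t 5.3167 rackaxes 175.09614564921185 -491.0123065353202 50.96055392855391 yaw 47.75024563915366 F [-0.1  0.3  0.2] w 0.36801925657246926
```

View pics/s1.png

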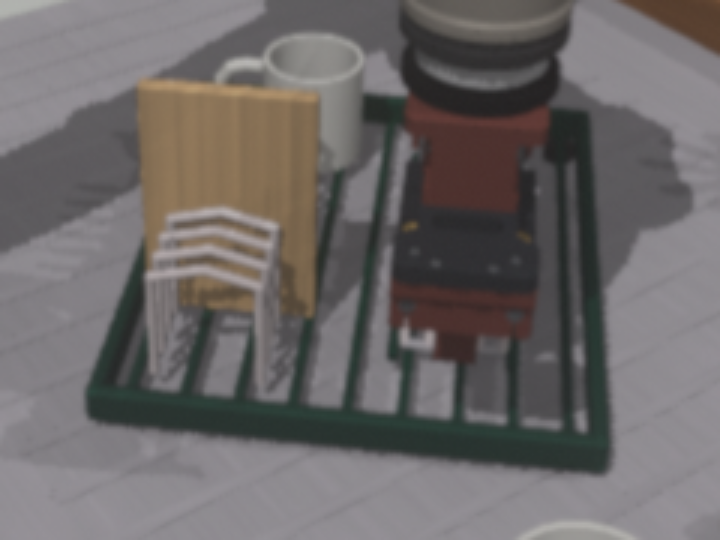

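The side view shows the fingertip at crop (457,355), centred between the first hoop's legs at (418,340) and (492,340) and clear of the board. I lower to 40 mm and stroke.

```bash
python3 -m inch '[{"hand":1,"x":0,"y":0,"z":0.14,"roll":0},{"hand":1,"x":0,"y":0,"z":0.14,"roll":0},{"hand":1,"x":0,"y":0.15,"z":0,"roll":0},{"hand":1,"x":0,"y":0.15,"z":0,"roll":0},{"hand":1,"x":0,"y":0.15,"z":0,"roll":0},{"hand":1,"x":0,"y":0.15,"z":0,"roll":0},{"hand":1,"x":0,"y":0.15,"z":0,"roll":0},{"hand":1,"x":0,"y":0.15,"z":0,"roll":0},{"hand":1,"x":0,"y":0.15,"z":0,"roll":0},{"hand":1,"x":0,"y":0.15,"z":0,"roll":0},{"hand":1,"x":0,"y":0.15,"z":0,"roll":0},{"hand":1,"x":0,"y":0.15,"z":0,"roll":0},{"hand":1,"x":0,"y":0.15,"z":0,"roll":0},{"hand":1,"x":0,"y":0.15,"z":0,"roll":0},{"hand":1,"x":0,"y":0.15,"z":0,"roll":0}]'; python3 -c "import h;h.where()
p,d=h.ctrl.capture('scene');h.cv2.imwrite('pics/c1.png',h.cv2.resize(p[180:340,180:400],None,fx=3,fy=3))"
```

```text
t: 6.62
tcp_pos: [534.2, -142.3, 39.5]
orientation: [[-0.74, 0.673, 0.0], [0.673, 0.74, 0.0], [-0.0, 0.0, -1.0]]
wrist_force: [0.2, -0.1, 1.1]
grip_width: 0.6
gripper_force: 0.3
t 6.6167 rackaxes 253.36481814086358 -491.33177227396146 39.5020534677501 yaw 47.692891242638595 F [ 0.2 -0.1  1.1] w 0.6142611768908223
```

View pics/c1.png

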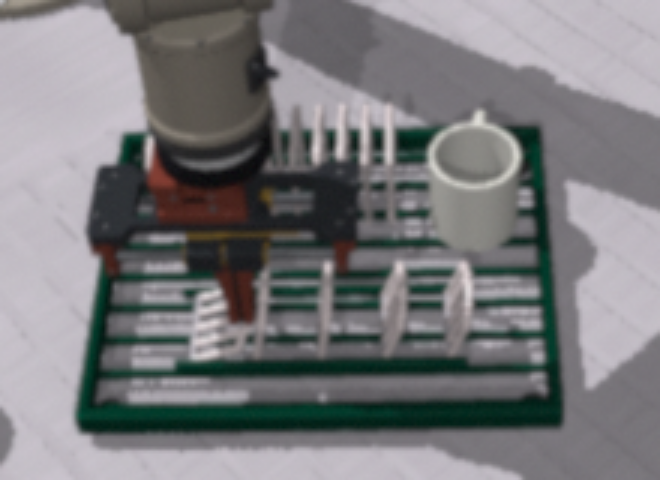

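The first hoop lies flat at crop (208,325), the fingertip is at (240,315) against hoop 1, and hoops 1–4 are still up. The rack has not moved, so I continue.

```bash
python3 -m inch '[{"hand":1,"x":0,"y":0.15,"z":0,"roll":0},{"hand":1,"x":0,"y":0.15,"z":0,"roll":0},{"hand":1,"x":0,"y":0.15,"z":0,"roll":0},{"hand":1,"x":0,"y":0.15,"z":0,"roll":0},{"hand":1,"x":0,"y":0.15,"z":0,"roll":0},{"hand":1,"x":0,"y":0.15,"z":0,"roll":0},{"hand":1,"x":0,"y":0.15,"z":0,"roll":0},{"hand":1,"x":0,"y":0.15,"z":0,"roll":0},{"hand":1,"x":0,"y":0.15,"z":0,"roll":0},{"hand":1,"x":0,"y":0.15,"z":0,"roll":0},{"hand":1,"x":0,"y":0.15,"z":0,"roll":0},{"hand":1,"x":0,"y":0.15,"z":0,"roll":0},{"hand":1,"x":0,"y":0.15,"z":0,"roll":0},{"hand":1,"x":0,"y":0.15,"z":0,"roll":0},{"hand":1,"x":0,"y":0.15,"z":0,"roll":0},{"hand":1,"x":0,"y":0.15,"z":0,"roll":0}]'; python3 -c "import h;h.where()"
```

```text
t: 8.0
tcp_pos: [598.9, -71.2, 39.5]
orientation: [[-0.74, 0.673, 0.0], [0.673, 0.74, 0.0], [-0.0, 0.0, -1.0]]
wrist_force: [-0.0, -0.2, 0.4]
grip_width: 0.5
gripper_force: 0.0
t 8.0 rackaxes 349.511194481488 -491.47881575999764 39.49948356045416 yaw 47.7001520725276 F [-0.  -0.2  0.4] w 0.4862373115447536
```

```bash
python3 -m inch '[{"hand":1,"x":0,"y":0.15,"z":0,"roll":0},{"hand":1,"x":0,"y":0.15,"z":0,"roll":0},{"hand":1,"x":0,"y":0.15,"z":0,"roll":0},{"hand":1,"x":0,"y":0.15,"z":0,"roll":0},{"hand":1,"x":0,"y":0.15,"z":0,"roll":0},{"hand":1,"x":0,"y":0.15,"z":0,"roll":0},{"hand":1,"x":0,"y":0.15,"z":0,"roll":0},{"hand":1,"x":0,"y":0.15,"z":0,"roll":0},{"hand":1,"x":0,"y":0.15,"z":0,"roll":0},{"hand":1,"x":0,"y":0.15,"z":0,"roll":0},{"hand":1,"x":0,"y":0.15,"z":0,"roll":0},{"hand":1,"x":0,"y":0.15,"z":0,"roll":0},{"hand":1,"x":0,"y":0.15,"z":0,"roll":0},{"hand":1,"x":0,"y":0.15,"z":0,"roll":0},{"hand":1,"x":0,"y":0.15,"z":0,"roll":0},{"hand":1,"x":0,"y":0.15,"z":0,"roll":0},{"hand":1,"x":0,"y":0,"z":0,"roll":0}]'; python3 -c "import h;h.where()"
```

```text
t: 9.42
tcp_pos: [664.1, 1.1, 39.4]
orientation: [[-0.741, 0.672, 0.001], [0.672, 0.741, 0.001], [-0.0, 0.001, -1.0]]
wrist_force: [-0.3, 1.3, 1.2]
grip_width: 0.6
gripper_force: 0.0
t 9.4167 rackaxes 446.84674911011456 -491.2337654189761 39.44839216385679 yaw 47.793474029514634 F [-0.3  1.3  1.2] w 0.5536113322128888
```

```bash
python3 -m inch '[{"hand":1,"x":0,"y":0,"z":-0.2,"roll":0},{"hand":1,"x":0,"y":0,"z":-0.4,"roll":0},{"hand":1,"x":0,"y":0,"z":-0.6,"roll":0},{"hand":1,"x":0,"y":0,"z":-0.6,"roll":0},{"hand":1,"x":0,"y":0,"z":-0.6,"roll":0},{"hand":1,"x":0,"y":0,"z":-0.6,"roll":0},{"hand":1,"x":0,"y":0,"z":-0.6,"roll":0},{"hand":1,"x":0,"y":0,"z":-0.6,"roll":0},{"hand":1,"x":0,"y":0,"z":0,"roll":0},{"hand":1,"x":0,"y":0,"z":0,"roll":0}]'; python3 -c "import h;h.where()
p,d=h.ctrl.capture('scene');h.np.save('scene_d2.npy',d);h.cv2.imwrite('pics/scene2.png',p);q,_=h.ctrl.capture('side')
f=lambda a:h.cv2.resize(a,(400,300));a=f(p[180:345,180:400]);b=f(q[200:380,220:460]);h.cv2.imwrite('pics/end.png',h.np.hstack([a,b]))"
```

```text
t: 10.25
tcp_pos: [663.6, -1.5, 209.6]
orientation: [[-0.739, 0.674, 0.003], [0.674, 0.739, 0.001], [-0.002, 0.003, -1.0]]
wrist_force: [0.3, -0.0, -1.3]
grip_width: 0.5
gripper_force: 0.0
t 10.25 rackaxes 444.6304212540305 -492.5570148074197 209.56028369329735 yaw 47.651601061888634 F [ 0.3 -0.  -1.3] w 0.4584055246581308
```

View pics/end.png

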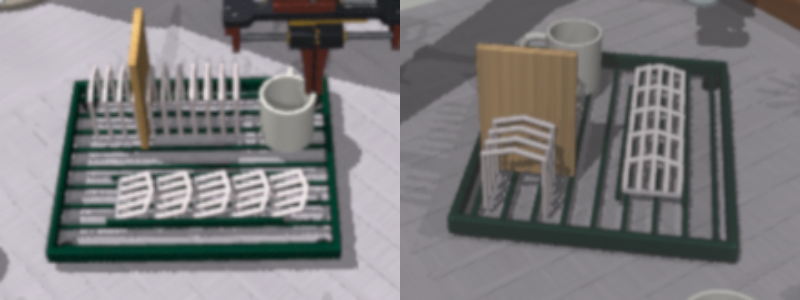

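All five hoops lie flat, at (133,195) to (290,190) in the left half. The board, mug and rack are where they were and the gripper is clear, so I hand in.

```bash
python3 -c "
from bench import ctrl
print(ctrl.job_done())"
```

```text
the job is handed in; nothing more can be done
None
```

All five short hoops were folded down in order with one gentle stroke; the last pictures show the rack, board and mug where they stood, and the job is handed in (its verdict was not shown).

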